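# Find the vial crimper whose lever no longer stops short of its bar

## Task

One of the two vial crimpers has lost its stop: its blue hand lever can be pressed all the way in against the steel bar, while the other's stops well short. Press the levers in as far as they go with closed fingertips or the backs of the fingers (never squeezing lever and bar together, pinching or lifting anything) until you have found the faulty one, holding that lever against its bar for half a second before letting it spring back. Then push the yellow flag on the faulty crimper's base fully over to the red end; leave the other crimper's flag, the bars and everything else on the bench alone.

Things in the scene. Friction and masses are not known exactly. Their poses are not given: they have to be found in the camera images.
- crimper_a: One of two identical-looking hand crimpers for vial caps, bolted to the bench on a white base plate 200 (x) x 180 (y) x 12 mm. Origin: centre of the plate's underside; z up. Its aluminium head (with the lever pivot, at x +70, y +17.5 mm) is at the +x end, top at z 103 mm. The blue lever is on the +y side of the bar, the result flag on the -y side, in a track at y -58 mm.
- bar_a: Fixed steel grip bar of crimper_a, 150 x 20 x 26 mm, along the crimper's x; origin at its centre, 70 mm above the bench. Not to be pushed on or squeezed.
- lever_a_pad (a point): Place to press on the blue hand lever of crimper_a: on the lever's centre line, at mid height (70 mm above the bench), 115 mm from its upright pivot and 35 mm from its free end. The lever is a straight blade 150 long, 14 thick, 26 mm high. Axes move with the lever: +x runs along it to the pivot, +y is the thickness direction, pointing outward (away from the bar), z up. Press on the outer (+y) face, towards -y.
- lever_a (a joint): Angle of crimper_a's lever, rad: 0 at rest (splayed 0.42 rad out from the bar), growing as it is pressed in; 0.42 would be flat against the bar. One crimper's lever stops at 0.28 (about 20 mm short of the bar at its free end), the other's goes on to the bar at 0.42; which is which is not visible. A return spring pushes back with 2.6 N at the pad at rest, 6.3 N at 0.28 and 8 N at 0.42, and brings the lever back to 0 when let go; both stops are hard.
- flag_a_tab (a point): Yellow result flag of crimper_a, a tab 14 (x) x 30 (y) x 30 mm high on a green-and-red track on the base plate; point: its centre, 31.5 mm above the bench. Axes as the crimper's. It slides only along the crimper's x, from the green (-x) end of the track to the red (+x) end, and stays where it is left; pushing it takes about 2 N.
- flag_a (a joint): Position of crimper_a's flag, m: 0 at the green end, 0.05 fully at the red end (hard stop). Starts between 0 and 0.010.
- crimper_b: One of two identical-looking hand crimpers for vial caps, bolted to the bench on a white base plate 200 (x) x 180 (y) x 12 mm. Origin: centre of the plate's underside; z up. Its aluminium head (with the lever pivot, at x +70, y +17.5 mm) is at the +x end, top at z 103 mm. The blue lever is on the +y side of the bar, the result flag on the -y side, in a track at y -58 mm.
- bar_b: Fixed steel grip bar of crimper_b, 150 x 20 x 26 mm, along the crimper's x; origin at its centre, 70 mm above the bench. Not to be pushed on or squeezed.
- lever_b_pad (a point): Place to press on the blue hand lever of crimper_b: on the lever's centre line, at mid height (70 mm above the bench), 115 mm from its upright pivot and 35 mm from its free end. The lever is a straight blade 150 long, 14 thick, 26 mm high. Axes move with the lever: +x runs along it to the pivot, +y is the thickness direction, pointing outward (away from the bar), z up. Press on the outer (+y) face, towards -y.
- lever_b (a joint): Angle of crimper_b's lever, rad: 0 at rest (splayed 0.42 rad out from the bar), growing as it is pressed in; 0.42 would be flat against the bar. One crimper's lever stops at 0.28 (about 20 mm short of the bar at its free end), the other's goes on to the bar at 0.42; which is which is not visible. A return spring pushes back with 2.6 N at the pad at rest, 6.3 N at 0.28 and 8 N at 0.42, and brings the lever back to 0 when let go; both stops are hard.
- flag_b_tab (a point): Yellow result flag of crimper_b, a tab 14 (x) x 30 (y) x 30 mm high on a green-and-red track on the base plate; point: its centre, 31.5 mm above the bench. Axes as the crimper's. It slides only along the crimper's x, from the green (-x) end of the track to the red (+x) end, and stays where it is left; pushing it takes about 2 N.
- flag_b (a joint): Position of crimper_b's flag, m: 0 at the green end, 0.05 fully at the red end (hard stop). Starts between 0 and 0.010.
- vial_1: Loose amber vial, 23 mm diameter, 46 mm tall, silver cap, standing between the crimpers. Origin: centre of its underside. Leave it alone.
- vial_2: Loose amber vial, 23 mm diameter, 46 mm tall, blue cap, standing between the crimpers, further from the robot. Origin: centre of its underside. Leave it alone.
- vial_rack: Loose white vial rack, 80 x 130 mm, 62 mm tall with its vials. Origin: centre of its underside. Leave it alone.
- cap_jar: Loose jar of caps, 64 mm diameter, 70 mm tall. Origin: centre of its underside. Leave it alone.
- beaker: Loose clear beaker, 68 mm diameter, 75 mm tall. Origin: centre of its underside. Leave it alone.
- wrench: Loose wrench lying flat, 110 mm long. Origin: centre of its underside. Leave it alone.

How it is judged:
On the way, in this order (a step that is already met when the one before it is completed fails the run):
1. the faulty lever is pressed in against its bar and held there (value of joint lever_b above 0.395 rad), for 0.3 s.
2. that lever has sprung back and the flag of that crimper is pushed over to red (value of joint lever_b below 0.04 rad and value of joint flag_b above 0.043 m), for 0.2 s.
At the end, for the whole second after the job is handed in: The faulty crimper's flag is at the red end (within 7 mm of the stop), the sound crimper's flag is still at the green end (under 16 mm), and both levers have sprung back (under 0.04 rad) (all of step 2 and value of joint flag_a below 0.016 m and value of joint lever_a below 0.04 rad); the robot touches nothing.
It fails at once if the sound crimper's flag is pushed off green (value of joint flag_a above 0.02 m).
It fails at once if a grip bar is pushed on or squeezed (over 3 N) (contact force between the fingers and bar_a above 3 N or contact force between the fingers and bar_b above 3 N).
It fails at once if a lever or flag is taken between the fingers (grasp point inside it) instead of pushed from outside ((x of the grasp point in the frame of lever_a_pad between -0.05 and 0.05 m and y of the grasp point in the frame of lever_a_pad between -0.008 and 0.008 m and z of the grasp point in the frame of lever_a_pad below 0.018 m) or (x of the grasp point in the frame of lever_b_pad between -0.05 and 0.05 m and y of the grasp point in the frame of lever_b_pad between -0.008 and 0.008 m and z of the grasp point in the frame of lever_b_pad below 0.018 m) or (x of the grasp point in the frame of flag_a_tab between -0.008 and 0.008 m and y of the grasp point in the frame of flag_a_tab between -0.012 and 0.012 m and z of the grasp point in the frame of flag_a_tab below 0.022 m) or (x of the grasp point in the frame of flag_b_tab between -0.008 and 0.008 m and y of the grasp point in the frame of flag_b_tab between -0.012 and 0.012 m and z of the grasp point in the frame of flag_b_tab below 0.022 m)).
It fails at once if a bystander is lifted, carried or pushed away (over 30 mm) (distance of any of vial_1, vial_2, vial_rack, cap_jar, beaker, wrench from where it was at the start of the episode above 0.03 m).
It fails at once if an upright bystander is tipped over (angle between any of vial_1, vial_2, vial_rack, cap_jar, beaker's own z axis and vertical above 0.6 rad).
It also fails if it takes over 64 s, if anything falls off the work surface, if the arm or the gripper's body presses on something with over 40 N, if the wrist force passes 120 N, or if a joint passes its speed limit or range.

## Robot

A 6-joint arm with a two-finger parallel gripper is mounted at the origin on the work surface. World frame = base frame: x ahead of the robot, y to its left, z up, the work surface at z = 0. Lengths are in m, angles in rad, forces in N, time in s.
With the tool pointing down it reaches from about 0.35 to 0.925 m from the base axis. Payload 6.4 kg.
Tool frame: the origin (TCP) lies midway between the tips of the shut fingers; the grasp point (between the pads) lies 19 mm behind it (ctrl.hold_point_z is the distance from the TCP to the grasp point, in m); z points along the fingers, y is the direction in which the jaws open and shut (so a half turn about z gives the same grasp; the last joint's range is limited). The gripper opens to 85 mm and grips with 20 to 120 N. Pads are 22 mm wide; open, the fingers measure 114 mm over their backs; the gripper's body (76 mm by 85 mm) begins 54 mm behind the grasp point. The pads swing forward as they close: fully open they stand 13 mm farther back than shut.
Start: joints at [0.989, 0.245, 1.558, -0, 1.339, -0.174], TCP at [0.258, 0.597, 0.231] pointing down, gripper open.
Joint ranges: [-3.13, 3.13], [-1.02, 2.26], [0.13, 2.54], [-0.95, 4.09], [0.21, 2.88], [-2.74, 2.74]. Speed limits (rad/s): [2.57, 2.57, 3.14, 3.14, 3.14, 3.14].

## Interface

Orientations are given as a rotation vector (axis times angle).
In Python, from workcell import ctrl, grab_frame, get_calibration gives the robot as it stands.
- The arm moves only by the tool jog_arm, never from a script. Its argument "commands" is one flat list of numbers, 4 for each row, row after row: the shift along the tool's x, y, z in m, then the turn about the tool's z in rad. In form: [tx, ty, tz, twist, tx, ty, tz, twist, ...]. A call has 1 to 8 rows; each row shifts and turns the pose as measured when the row begins, along the tool's axes as they then stand; what a row does not reach is not made up. A row lasts 1/12 s, in which the tool goes at most 41.7 mm and 7.16 degrees, less where a joint would pass 70% of its speed; a pose out of reach is approached as far as the arm can. A call with a gripper value outside its range is refused whole. "hand" is the opening, from 0 (shut) to 1 (fully open), set as the call begins (left out, the last holds). The fingers move at their own pace and stop on an object; "newtons" is the grip in N (left out, the last holds). Time passes only in rows, so rows that do not move let the fingers close. It gives the time, the measured TCP pose, the force and the opening at its end, in the units of the state.
- ctrl.get_state(): the state, without advancing time (a new reading comes with each control period).
- grab_frame(name): name is "scene" or "side" or "wrist"; returns (picture, depth): 384x512x3 uint8, red, green, blue; 384x512 float32, m along the optical axis (not along the pixel's ray), 0 where there is no reading.
- get_calibration(name): a dict with "intrinsics" (3x3 intrinsics, pixels), "dist" ([k1, k2, p1, p2, k3] as OpenCV has them; the pictures are not rectified), "T" (4x4, takes a point from camera to world coordinates); the wrist camera has in their place "tool_from_camera" (4x4, takes a point from camera to tool coordinates, whose origin is the TCP and whose axes are the flange's). Camera axes: x right, y down, z forward; pixel columns grow to the right and rows downward; lengths in m; the calibration is good to about 2 mm. A picture is of the moment at which its call begins: read the wrist's pose just before it. get_calibration takes no time and is no camera call.
- ctrl.close_job(): hands the job in, once; it reports no verdict.
The state is a dict: "clock": time; "qpos": joint angles; "qvel": joint speeds; "joint_torque": joint torques, N m; "ee_pos": TCP position; "eef_rot": TCP orientation; "ft_force": force on the tool from outside, world axes, zero at the start; "torque": the same for the moment, N m; "opening": finger opening in m.
Only numpy, scipy, OpenCV 4.12 (cv2) and the standard library are available. Lean on these libraries where they do the work, as an engineer would, in place of code of your own. Each camera call takes 0.05 s, during which the arm holds its last target. There are 200 camera calls.

## Working session

There is one attempt and no reset: what is moved stays moved. The work goes in short steps, Python scripts to look and compute and a tool call to move; the robot and the scene stay as the last step left them, time stands still between calls to the robot, and variables do not carry over. Pictures are saved under pics/ and viewed, about 8 in all and at most 12, crops included, and the job is handed in when it is done.

Besides the shell and the picture viewer there is one more tool, called after "Emit:" as a command line: name --argument value ..., lists and objects as JSON in quotes. jog_arm: Moves the arm, as the interface text tells. Its arguments: {"type":"object","properties":{"commands":{"type":"array"},"hand":{"type":"number"},"newtons":{"type":"number"}},"required":["commands"]}

```bash
mkdir -p pics; cat > h.py <<'E'
import numpy as np, cv2
from scipy.spatial.transform import Rotation as R
from workcell import ctrl, grab_frame, get_calibration
def save(n,im): cv2.imwrite('pics/'+n,cv2.cvtColor(im,cv2.COLOR_RGB2BGR))
def points(name,st=None):
    "image and per-pixel world points from depth"
    st=ctrl.get_state(); im,d=grab_frame(name); c=get_calibration(name)
    K=np.array(c['intrinsics']); D=np.array(c['dist'])
    if 'T' in c: T=np.array(c['T'])
    else:
        W=np.eye(4); W[:3,:3]=R.from_rotvec(st['eef_rot']).as_matrix(); W[:3,3]=st['ee_pos']; T=W@np.array(c['tool_from_camera'])
    h,w=d.shape; u,v=np.meshgrid(np.arange(w),np.arange(h))
    n=cv2.undistortPoints(np.stack([u,v],-1).reshape(-1,1,2).astype(float),K,D).reshape(h,w,2)
    P=np.concatenate([n,np.ones((h,w,1))],-1)*d[...,None]
    return im,P@T[:3,:3].T+T[:3,3],d
E
python3 - <<'E'
from h import *
s=ctrl.get_state();print(s, ctrl.hold_point_z); print(R.from_rotvec(s['eef_rot']).as_matrix().round(3))
for n in('scene','side'):
    im,P,d=points(n);save(n+'0.png',im);np.savez(n,im=im,P=P,d=d);print(np.array(get_calibration(n)['T']).round(3))
a=cv2.imread('pics/scene0.png');b=cv2.imread('pics/side0.png')
E
```

```text
{'clock': 0.0, 'qpos': array([ 9.88881478e-01,  2.45810617e-01,  1.55903664e+00,  2.86403617e-05,
        1.33872310e+00, -1.74124766e-01]), 'qvel': array([ 1.80242708e-03,  6.24367492e-05, -5.14763915e-04,  4.92574629e-04,
        2.73163376e-04,  9.48988964e-04]), 'joint_torque': array([-4.82814867e-04, -4.29511821e+01, -3.26129365e+01, -1.05820163e-04,
        5.39891873e-03,  3.13244743e-05]), 'ee_pos': array([0.2574617 , 0.59621347, 0.23017039]), 'eef_rot': array([-6.35982924e-01, -3.07577200e+00,  2.87039373e-03]), 'ft_force': array([-0.38132647, -0.27980672,  0.22904637]), 'torque': array([ 0.03233232,  0.03767862, -0.01536654]), 'opening': 0.0858264516822278} 0.0187
[[-0.918  0.397 -0.001]
 [ 0.397  0.918 -0.002]
 [ 0.    -0.002 -1.   ]]
[[ 0.75   0.391 -0.533  1.366]
 [ 0.661 -0.416  0.625 -0.902]
 [ 0.023 -0.821 -0.57   0.896]
 [ 0.     0.     0.     1.   ]]
[[ 0.979 -0.081  0.187  0.373]
 [-0.203 -0.456  0.867 -1.054]
 [ 0.015 -0.886 -0.463  0.652]
 [ 0.     0.     0.     1.   ]]
```

View pics/scene0.png

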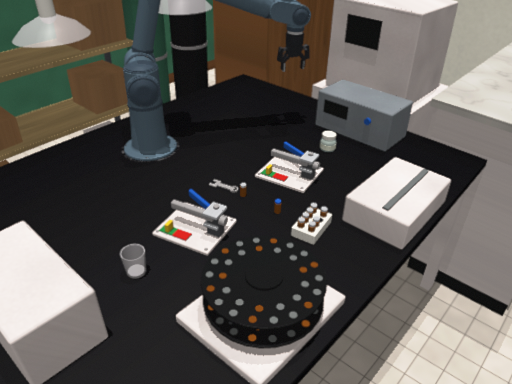

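View pics/side0.png

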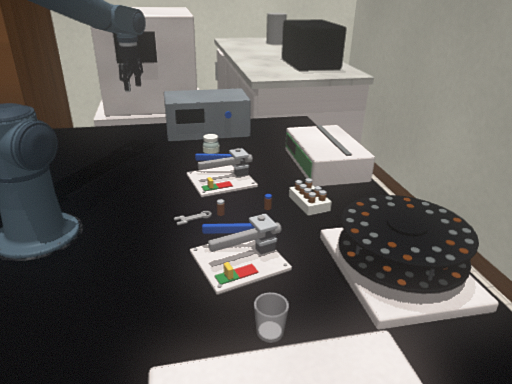

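The scene view shows crimper 1 at about (195,228) and crimper 2 at about (290,172), with blue levers at (200,199) and (293,148). The vials are at (243,189) and (278,206), the wrench at (222,185), and the jar at (328,141). Next I'll measure them.

```bash
cat > m.py <<'E'
from h import *
def measure(im,P,d):
    hsv=cv2.cvtColor(im,cv2.COLOR_RGB2HSV);H,S,V=[hsv[...,i].astype(int) for i in range(3)]
    Z=P[...,2];X=P[...,0];Y=P[...,1]
    ws=(d>0)&(X>.2)&(X<.95)&(np.abs(Y)<.6)
    masks=dict(blue=ws&(H>100)&(H<125)&(S>150)&(V>60)&(Z>.04)&(Z<.1),red=ws&((H<6)|(H>174))&(S>170)&(Z<.03),green=ws&(H>45)&(H<85)&(S>120)&(Z<.03),
      yellow=ws&(H>20)&(H<35)&(S>130)&(Z<.06), plate=ws&(S<50)&(V>140)&(Z>.005)&(Z<.02))
    for k,m in masks.items():
        n,L,st,c=cv2.connectedComponentsWithStats(m.astype(np.uint8))
        for i in range(1,n):
            if st[i,4]<25: continue
            p=P[L==i]; (cx,cy),(w,h),a=cv2.minAreaRect(p[:,:2].astype(np.float32))
            q=p[:,:2]-p[:,:2].mean(0); ax=np.linalg.svd(q,full_matrices=0)[2][0]
            print(k,c[i].round(),st[i,4],'mean',p.mean(0).round(4),'z',np.percentile(p[:,2],[5,95]).round(3),'rect',np.round([cx,cy,w,h,a],4),'ax',round(np.degrees(np.arctan2(ax[1],ax[0])),1))
if __name__=='__main__':
    for n in('scene','side'):
        z=np.load(n+'.npz');print(n);measure(z['im'],z['P'],z['d'])
E
python3 m.py
```

```text
scene
blue [292. 149.] 123 mean [0.5134 0.2825 0.0776] z [0.065 0.086] rect [5.17600e-01 2.83600e-01 1.73000e-02 1.06300e-01 7.67932e+01] ax -12.7
blue [198. 199.] 161 mean [ 0.4934 -0.1758  0.0783] z [0.066 0.086] rect [ 4.94200e-01 -1.73500e-01  1.66000e-02  1.09100e-01  8.22319e+01] ax -8.2
blue [278. 201.] 25 mean [0.6586 0.0214 0.0462] z [0.043 0.05 ] rect [6.57600e-01 2.25000e-02 1.65000e-02 2.48000e-02 3.93021e+01] ax -58.3
red [280. 176.] 58 mean [0.544  0.1752 0.0174] z [0.014 0.02 ] rect [ 0.5434  0.1761  0.0447  0.0317 10.3968] ax 11.9
red [181. 234.] 105 mean [ 0.529  -0.2805  0.0166] z [0.014 0.019] rect [ 0.5289 -0.2815  0.0494  0.0334 12.535 ] ax 14.2
green [172. 231.] 29 mean [ 0.4956 -0.2905  0.016 ] z [0.013 0.019] rect [ 0.4965 -0.2901  0.0158  0.0257  7.5146] ax -72.0
yellow [268. 169.] 48 mean [0.5014 0.161  0.0368] z [0.02  0.049] rect [4.9860e-01 1.6440e-01 1.3400e-02 3.2400e-02 1.4254e+01] ax -86.4
yellow [169. 226.] 75 mean [ 0.4889 -0.295   0.0367] z [0.021 0.048] rect [ 0.485  -0.2942  0.0207  0.0264  7.7776] ax -82.1
plate [286. 174.] 839 mean [0.5467 0.21
[... 2205 characters left out ...]
ax -180.0
plate [319. 209.] 89 mean [ 0.8042 -0.0373  0.0126] z [0.006 0.019] rect [ 0.8041 -0.0372  0.0736  0.0111  5.9464] ax -170.1
plate [191. 217.] 104 mean [ 0.4224 -0.0009  0.0063] z [0.005 0.008] rect [4.25000e-01 2.10000e-03 1.07200e-01 3.34000e-02 1.78337e+01] ax -162.2
plate [237. 263.] 2281 mean [ 0.5157 -0.245   0.0106] z [0.008 0.013] rect [ 0.5229 -0.2238  0.1995  0.183  15.9848] ax 164.6
plate [418. 320.] 381 mean [ 0.851  -0.5013  0.0129] z [0.006 0.019] rect [ 8.55600e-01 -5.01600e-01  5.60000e-03  1.87600e-01  8.96701e+01] ax 180.0
plate [269. 336.] 71 mean [ 0.5371 -0.4881  0.0157] z [0.012 0.02 ] rect [ 5.3720e-01 -4.8680e-01  1.1400e-02  4.1600e-02  7.3925e+01] ax -16.0
```

Emit:
jog_arm --commands '[0, 0, 0, -0.1, 0, 0, 0, -0.1, 0, 0, 0, -0.1, 0, 0, 0, -0.1, 0, 0, 0, -0.1, 0, 0, 0, -0.1, 0, 0, 0, 0]' --hand 0 --newtons 20

```text
clock: 0.68
ee_pos: [0.2561, 0.5942, 0.2255]
eef_rot: [0.346, -3.116, 0.012]
ft_force: [-1.2, -0.3, -0.2]
opening: 0.0003
```

```bash
cat > w.py <<'E'
import sys
from h import *
C={'L':(.542,.230,11.7),'R':(.523,-.222,15.9)}
def where(k,tgt=None):
    s=ctrl.get_state();x,y,a=C[k];M=R.from_euler('z',a,degrees=True).as_matrix()
    T=R.from_rotvec(s['eef_rot']).as_matrix()
    loc=M.T@(s['ee_pos']-[x,y,0]);ty=T[:,1]
    print('t',round(s['clock'],2),k,'local mm',(loc*1e3).round(1),'twist to go',round(-(np.radians(a+90)-np.arctan2(ty[1],ty[0])),3),'F local',(M.T@s['ft_force']).round(1),'open',round(s['opening'],4))
    if tgt is not None: print('tool delta mm',(T.T@(M@(np.array(tgt)/1e3-loc))*1e3).round(1))
if __name__=='__main__': where(sys.argv[1],[float(v) for v in sys.argv[2:5]] or None)
E
python3 w.py L -42 120 130
```

```text
t 0.68 L local mm [-206.1  414.6  225.5] twist to go 0.017 F local [-1.3 -0.1 -0.2] open 0.0003
tool delta mm [-159.8 -296.6   96.4]
```

Emit:
jog_arm --commands '[-0.018, -0.033, 0.01, 0, -0.018, -0.033, 0.01, 0, -0.018, -0.033, 0.01, 0, -0.018, -0.033, 0.01, 0, -0.018, -0.033, 0.01, 0, -0.018, -0.033, 0.01, 0, -0.018, -0.033, 0.01, 0, -0.018, -0.033, 0.01, 0]'

```text
clock: 1.35
ee_pos: [0.4549, 0.3634, 0.1435]
eef_rot: [0.333, -3.119, 0.005]
ft_force: [0.3, 0.6, -0.0]
opening: -0.0005
```

```bash
python3 w.py L -42 120 62; python3 - <<'E'
from m import *
im,P,d=points('wrist');save('w1.png',im);measure(im,P,d)
E
```

```text
t 1.35 L local mm [-58.2 148.3 143.5] twist to go 0.009 F local [ 0.4  0.5 -0. ] open -0.0005
tool delta mm [-16.4 -28.3  81.5]
blue [148. 242.] 2010 mean [0.5002 0.2902 0.0811] z [0.073 0.084] rect [5.09600e-01 2.87800e-01 1.39000e-02 1.01000e-01 7.65173e+01] ax -13.5
red [ 46. 228.] 703 mean [0.5439 0.1678 0.0164] z [0.015 0.017] rect [ 0.5443  0.1679  0.0474  0.0181 12.1438] ax 11.3
green [ 42. 166.] 718 mean [0.4797 0.163  0.0161] z [0.015 0.017] rect [ 0.4799  0.1632  0.0211  0.0345 13.3402] ax 105.9
green [ 42. 201.] 117 mean [0.5156 0.1631 0.0162] z [0.015 0.017] rect [5.15200e-01 1.62300e-01 9.30000e-03 1.72000e-02 1.66698e+01] ax 115.2
yellow [ 27. 189.] 769 mean [0.4953 0.1654 0.0398] z [0.001 0.047] rect [5.07200e-01 1.47400e-01 2.22000e-02 7.57000e-02 2.75589e+01] ax 114.8
plate [132. 196.] 12886 mean [0.4939 0.2498 0.0122] z [0.011 0.013] rect [ 0.518   0.2295  0.1521  0.1797 11.5608] ax 56.6
plate [ 47. 270.] 2040 mean [0.5959 0.1675 0.0123] z [0.011 0.014] rect [ 0.5853  0.1673  0.1405  0.0312 11.6169] ax 16.8
plate [162. 317.] 51 mean [0.6259 0.2963 0.0121] z [0.011 0.013] rect [6.27200e-01 2.96400e-01 7.60000e-03 1.70000e-02 4.54303e+01] ax -46.7
```

View pics/w1.png

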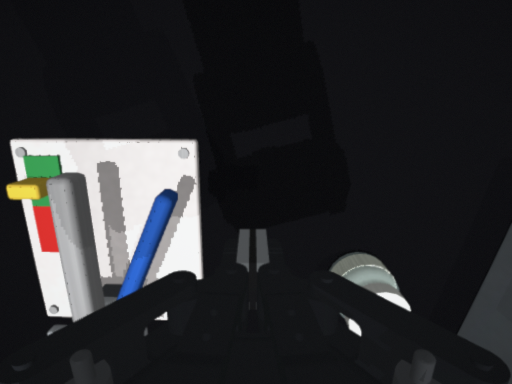

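The wrist view shows the lever tip at (168,197), the bar at (75,240), and the jar clear of the fingers on the right at (370,280). This agrees with my pose estimate, so I'll go down beside the lever.

Emit:
jog_arm --commands '[-0.008, -0.014, 0.02, 0.009, -0.008, -0.014, 0.03, 0, 0, 0, 0.035, 0, 0, 0, 0, 0]'

```text
clock: 1.73
ee_pos: [0.4834, 0.3289, 0.0546]
eef_rot: [0.281, -3.126, 0.01]
ft_force: [-1.0, -0.4, -0.9]
opening: 0.0003
```

```bash
python3 w.py L -42 100 62
```

```text
t 1.73 L local mm [-37.3 108.7  54.6] twist to go -0.025 F local [-1.1 -0.2 -0.9] open 0.0003
tool delta mm [ 4.5 -8.9 -7.4]
```

Emit:
jog_arm --commands '[0.004, -0.008, -0.004, 0, 0, -0.008, 0, 0, 0, -0.008, 0, 0, 0, -0.005, 0, 0]'

```text
clock: 2.07
ee_pos: [0.4834, 0.3008, 0.0619]
eef_rot: [0.278, -3.126, 0.003]
ft_force: [-2.0, 4.8, -1.7]
opening: -0.0
```

```bash
python3 w.py L -42 60 58
```

```text
t 2.07 L local mm [-43.   81.2  61.9] twist to go -0.027 F local [-0.9  5.1 -1.7] open -0.0
tool delta mm [ -1.6 -21.2   3.9]
```

Emit:
jog_arm --commands '[0, -0.006, 0.002, 0, 0, -0.006, 0, 0, 0, -0.006, 0, 0]'

```text
clock: 2.32
ee_pos: [0.4867, 0.2847, 0.0641]
eef_rot: [-0.277, 3.129, 0.006]
ft_force: [-2.3, 6.7, -3.6]
opening: -0.0001
```

```bash
python3 w.py L -42 39 58
```

```text
t 2.32 L local mm [-43.   64.8  64.1] twist to go -0.028 F local [-0.9  7.  -3.6] open -0.0001
tool delta mm [ -1.7 -25.8   6. ]
```

Emit:
jog_arm --commands '[0, -0.004, 0, 0, 0, -0.003, 0, 0]'

```text
clock: 2.48
ee_pos: [0.4874, 0.2794, 0.0658]
eef_rot: [-0.273, 3.127, 0.017]
ft_force: [-1.3, 16.4, -11.9]
opening: 0.0001
```

```bash
python3 w.py L -42 39 58
```

```text
t 2.48 L local mm [-43.5  59.5  65.8] twist to go -0.03 F local [  2.   16.3 -11.9] open 0.0001
tool delta mm [ -2.1 -20.5   7.6]
```

Emit:
jog_arm --commands '[0, -0.003, 0, 0, 0, -0.003, 0, 0]'

```text
clock: 2.65
ee_pos: [0.4874, 0.2794, 0.0662]
eef_rot: [-0.265, 3.124, 0.042]
ft_force: [0.5, 18.8, -13.1]
opening: -0.0002
```

```bash
python3 w.py L -42 39 58
```

```text
t 2.65 L local mm [-43.5  59.4  66.2] twist to go -0.035 F local [  4.3  18.3 -13.1] open -0.0002
tool delta mm [ -2.1 -20.6   7.6]
```

```bash
python3 - <<'E'
from m import *
im,P,d=points('side');save('s1.png',im[100:220,150:300].repeat(4,0).repeat(4,1));measure(im,P,d)
E
```

```text
blue [223. 156.] 26 mean [0.554  0.2585 0.0798] z [0.077 0.082] rect [ 0.552   0.2584  0.0611  0.0123 10.1433] ax -174.7
blue [226. 225.] 174 mean [ 0.5002 -0.1771  0.08  ] z [0.076 0.083] rect [ 5.00800e-01 -1.75800e-01  1.38000e-02  1.24000e-01  8.12955e+01] ax 171.7
red [224. 184.] 53 mean [0.5444 0.1705 0.0149] z [0.013 0.017] rect [ 0.5448  0.1713  0.0461  0.0319 14.2797] ax -162.6
red [246. 271.] 155 mean [ 0.53   -0.2836  0.015 ] z [0.013 0.017] rect [ 0.5289 -0.2829  0.0459  0.0334 18.5779] ax -164.4
green [222. 278.] 73 mean [ 0.469  -0.3003  0.0148] z [0.013 0.017] rect [ 4.68900e-01 -2.99100e-01  1.97000e-02  3.15000e-02  2.19941e+01] ax -69.9
yellow [210. 182.] 50 mean [0.4965 0.1585 0.0346] z [0.019 0.045] rect [4.98500e-01 1.87700e-01 7.94000e-02 1.62000e-02 8.37585e+01] ax -95.1
yellow [228. 270.] 102 mean [ 0.4847 -0.3012  0.0378] z [0.023 0.046] rect [ 4.84100e-01 -2.96500e-01  1.31000e-02  2.78000e-02  2.12946e+01] ax -71.9
plate [224. 180.] 743 mean [0.5524 0.2139 0.0102] z [0.007 0.013] rect [ 0.5413  0.2303  0.2001  0.1848 11.9607] ax -112.2
plate [194. 174.] 74 
[... 392 characters left out ...]
 215.] 58 mean [0.4441 0.0057 0.0064] z [0.005 0.008] rect [4.4220e-01 6.6000e-03 7.0200e-02 2.7300e-02 1.3262e+01] ax -162.7
plate [182. 219.] 34 mean [ 0.3954 -0.0112  0.0069] z [0.005 0.009] rect [ 3.95200e-01 -1.30000e-02  3.73000e-02  2.37000e-02  7.02088e+01] ax -96.1
plate [237. 263.] 2274 mean [ 0.5157 -0.2448  0.0106] z [0.008 0.013] rect [ 0.5231 -0.2235  0.1999  0.1815 15.1353] ax 164.7
plate [417. 320.] 375 mean [ 0.8508 -0.5012  0.0131] z [0.006 0.019] rect [ 8.54900e-01 -5.01100e-01  5.80000e-03  1.88100e-01  8.98803e+01] ax -179.9
plate [270. 336.] 63 mean [ 0.5375 -0.4881  0.0151] z [0.011 0.019] rect [ 5.37100e-01 -4.86800e-01  1.12000e-02  4.17000e-02  7.15573e+01] ax -14.3
```

View pics/s1.png

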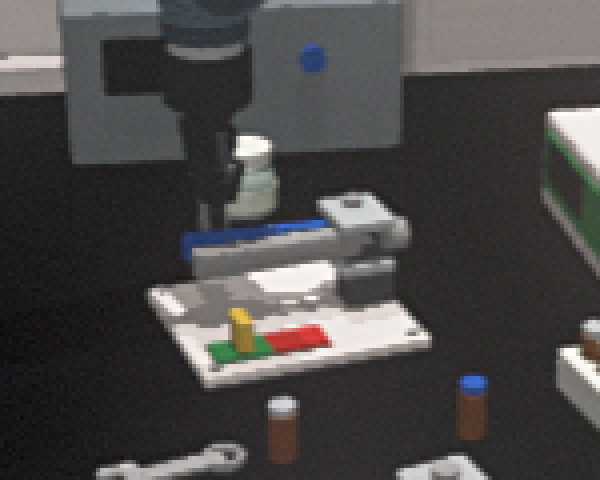

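The crop shows the lever behind the bar at (250,240), with the fingers at (210,215) stopped against it. It halts at about y = 59 mm under 18 N, well short of the bar, so this left crimper is the sound one. I'll release it and move to the other.

Emit:
jog_arm --commands '[0, 0.01, 0, 0, 0, 0.02, 0, 0, 0, 0.025, 0, 0, 0, 0.005, -0.04, 0, 0, 0, -0.04, 0, 0, 0, -0.03, -0.07]'

```text
clock: 3.2
ee_pos: [0.4749, 0.3363, 0.1795]
eef_rot: [-0.377, 3.112, 0.037]
ft_force: [1.3, -0.5, -0.4]
opening: -0.0
```

```bash
python3 w.py R -42 118 170
```

```text
t 3.2 R local mm [106.7 550.1 179.5] twist to go -0.036 F local [ 1.1 -0.9 -0.4] open -0.0
tool delta mm [ 132.9 -437.3   -1.7]
```

Emit:
jog_arm --commands '[0.011, -0.036, 0, -0.036, 0.011, -0.036, 0, 0, 0.011, -0.036, 0, 0, 0.011, -0.036, 0, 0, 0.011, -0.036, 0, 0, 0.011, -0.036, 0, 0, 0.011, -0.036, 0, 0, 0.011, -0.036, 0, 0]'

```text
clock: 3.87
ee_pos: [0.4813, 0.0284, 0.199]
eef_rot: [-0.459, 3.048, 0.025]
ft_force: [1.0, -0.1, 0.0]
opening: 0.0002
```

```bash
python3 w.py R -42 118 100
```

```text
t 3.87 R local mm [ 28.5 252.2 199. ] twist to go 0.022 F local [ 1.  -0.3  0. ] open 0.0002
tool delta mm [  79.2 -133.4   93.4]
```

Emit:
jog_arm --commands '[0.018, -0.03, 0.005, 0.022, 0.018, -0.03, 0.005, 0, 0.018, -0.03, 0.005, 0, 0.018, -0.03, 0.005, 0, 0, 0, 0.03, 0, 0, 0, 0, 0]'

```text
clock: 4.37
ee_pos: [0.4496, -0.1255, 0.156]
eef_rot: [-0.407, 3.036, -0.01]
ft_force: [-1.1, 1.8, -1.6]
opening: 0.0001
```

```bash
python3 w.py R -42 115 60; python3 - <<'E'
from h import *
s=ctrl.get_state();print(R.from_rotvec(s['eef_rot']).as_matrix().round(3))
E
```

```text
t 4.37 R local mm [-44.1 112.9 156. ] twist to go -0.012 F local [-0.6  2.  -1.6] open 0.0001
tool delta mm [ 5.3  3.7 95.8]
[[-0.962 -0.263  0.079]
 [-0.263  0.965  0.004]
 [-0.077 -0.017 -0.997]]
```

Emit:
jog_arm --commands '[0.002, 0.002, 0.03, -0.006, 0.002, 0.002, 0.03, -0.006, 0.001, 0, 0.022, 0, 0, 0, 0, 0]'

```text
clock: 4.7
ee_pos: [0.4553, -0.127, 0.0814]
eef_rot: [-0.426, 3.021, -0.031]
ft_force: [-0.2, 0.4, -0.6]
opening: 0.0001
```

```bash
python3 w.py R -42 100 62
```

```text
t 4.7 R local mm [-39.1 109.9  81.4] twist to go 0.001 F local [-0.1  0.4 -0.6] open 0.0001
tool delta mm [ 4.6 -9.3 19.4]
```

Emit:
jog_arm --commands '[0.003, 0, 0.02, 0, 0.001, -0.008, 0, 0, 0, -0.008, 0, 0, 0, -0.008, 0, 0]'

```text
clock: 5.03
ee_pos: [0.4636, -0.152, 0.0694]
eef_rot: [-0.435, 3.015, -0.037]
ft_force: [-1.9, 3.7, -1.8]
opening: 0.0002
```

```bash
python3 w.py R -42 60 60
```

```text
t 5.03 R local mm [-37.9  83.6  69.4] twist to go 0.008 F local [-0.9  4.1 -1.8] open 0.0002
tool delta mm [  5.2 -23.2   9.8]
```

Emit:
jog_arm --commands '[0.003, -0.005, 0.005, 0, 0.001, -0.005, 0.004, 0, 0, -0.006, 0.002, 0, 0, -0.005, 0.001, 0]'

```text
clock: 5.37
ee_pos: [0.4694, -0.1763, 0.0628]
eef_rot: [-0.434, 3.012, -0.037]
ft_force: [-4.3, 6.8, 3.1]
opening: -0.0002
```

```bash
python3 w.py R -42 40 60
```

```text
t 5.37 R local mm [-39.   58.7  62.8] twist to go 0.007 F local [-2.3  7.7  3.1] open -0.0002
tool delta mm [  3.4 -18.5   3.2]
```

Emit:
jog_arm --commands '[0, -0.004, 0.001, 0, 0, -0.004, 0.001, 0, 0, -0.004, 0.001, 0]'

```text
clock: 5.62
ee_pos: [0.4721, -0.1877, 0.0609]
eef_rot: [-0.433, 3.015, -0.027]
ft_force: [-3.0, 6.7, 5.1]
opening: 0.0
```

```bash
python3 w.py R -42 40 60
```

```text
t 5.62 R local mm [-39.5  46.9  60.9] twist to go 0.006 F local [-1.1  7.3  5.1] open 0.0
tool delta mm [ 2.6 -6.9  0.8]
```

Now it is past the 0.28 stop position, with spring force only. I'll press on to the bar.

Emit:
jog_arm --commands '[0, -0.003, 0, 0, 0, -0.003, 0, 0, 0, -0.002, 0, 0]'

```text
clock: 5.87
ee_pos: [0.4731, -0.194, 0.061]
eef_rot: [-0.431, 3.019, -0.014]
ft_force: [-1.4, 8.0, 3.5]
opening: 0.0001
```

```bash
python3 w.py R -42 38 60
```

```text
t 5.87 R local mm [-40.3  40.6  61. ] twist to go 0.005 F local [0.8 8.1 3.5] open 0.0001
tool delta mm [ 1.8 -2.5  0.9]
```

Emit:
jog_arm --commands '[0, -0.003, 0, 0, 0, -0.003, 0, 0]'

```text
clock: 6.03
ee_pos: [0.4736, -0.1965, 0.061]
eef_rot: [-0.429, 3.023, 0.003]
ft_force: [-4.3, 19.8, 11.9]
opening: -0.0001
```

```bash
python3 w.py R -42 38 60
```

```text
t 6.03 R local mm [-40.6  38.1  61. ] twist to go 0.004 F local [ 1.3 20.3 11.9] open -0.0001
tool delta mm [ 1.5 -0.1  0.9]
```

Emit:
jog_arm --commands '[0, -0.002, 0, 0, 0, -0.002, 0, 0, 0, -0.002, 0, 0, 0, -0.002, 0, 0, 0, -0.002, 0, 0, 0, -0.002, 0, 0, 0, -0.002, 0, 0]'

```text
clock: 6.62
ee_pos: [0.4731, -0.1952, 0.0617]
eef_rot: [-0.429, 3.033, 0.071]
ft_force: [-3.8, 12.3, 7.1]
opening: 0.0
```

```bash
python3 w.py R -42 38 60; python3 - <<'E'
from m import *
im,P,d=points('side');save('s2.png',im[180:300,150:300].repeat(4,0).repeat(4,1));
hsv=cv2.cvtColor(im,cv2.COLOR_RGB2HSV).astype(int)
m=(hsv[...,0]>100)&(hsv[...,0]<125)&(hsv[...,1]>150)&(P[...,2]>.06)&(P[...,2]<.1)&(P[...,1]<0)&(P[...,0]<.7)&(P[...,0]>.3)
p=P[m];q=(p-[.523,-.222,0])@R.from_euler('z',15.9,degrees=True).as_matrix();print(len(q),np.polyfit(q[:,0],q[:,1],1),q.min(0),q.max(0))
E
```

```text
t 6.62 R local mm [-40.6  39.4  61.7] twist to go 0.005 F local [-0.3 12.8  7.1] open 0.0
tool delta mm [ 1.5 -1.5  1.5]
104 [0.01018336 0.01453463] [-0.07961439  0.00837102  0.06557759] [0.04560091 0.02107268 0.08531917]
```

View pics/s2.png

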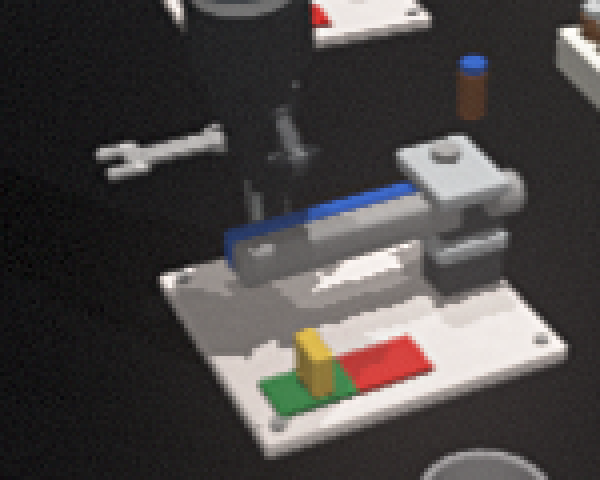

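The crop shows the lever flat against the bar at (320,220); the fit gives about 0.01 rad from parallel. So this is the faulty one, held for over 0.6 s. The tab is at (314,360). Now I'll let go, rise, and go around to the flag.

Emit:
jog_arm --commands '[0, 0.01, 0, 0, 0, 0.02, 0, 0, 0, 0.03, 0, 0, 0, 0.015, -0.02, 0, 0, 0, -0.04, 0, 0, 0, -0.04, 0, 0, 0, -0.02, 0]'

```text
clock: 7.25
ee_pos: [0.4417, -0.1283, 0.185]
eef_rot: [-0.427, 3.037, 0.079]
ft_force: [0.2, -0.4, 0.2]
opening: 0.0001
```

```bash
python3 w.py R -105 -60 150; python3 - <<'E'
from h import *
s=ctrl.get_state();print(R.from_rotvec(s['eef_rot']).as_matrix().round(3))
E
```

```text
t 7.25 R local mm [-52.5 112.4 185. ] twist to go 0.003 F local [ 0.1 -0.4  0.2] open 0.0001
tool delta mm [  55.1 -173.5   23.6]
[[-0.959 -0.277  0.066]
 [-0.273  0.96   0.061]
 [-0.08   0.041 -0.996]]
```

Emit:
jog_arm --commands '[0.01, -0.029, 0.004, 0, 0.01, -0.029, 0.004, 0, 0.01, -0.029, 0.004, 0, 0.01, -0.029, 0.004, 0, 0.01, -0.029, 0.004, 0, 0.006, -0.029, 0.004, 0, 0, 0, 0, 0]'

```text
clock: 7.83
ee_pos: [0.4506, -0.3249, 0.1686]
eef_rot: [-0.412, 3.025, 0.019]
ft_force: [-0.2, 0.9, 1.0]
opening: 0.0
```

```bash
python3 w.py R -105 -60 60; python3 - <<'E'
from m import *
im,P,d=points('wrist');save('w2.png',im)
hsv=cv2.cvtColor(im,cv2.COLOR_RGB2HSV).astype(int)
def loc(p): return (p-[.523,-.222,0])@R.from_euler('z',15.9,degrees=True).as_matrix()
H,S=hsv[...,0],hsv[...,1]
for n,m in dict(tab=(H>20)&(H<35)&(S>130)&(P[...,2]>.042)&(P[...,2]<.05),red=((H<6)|(H>174))&(S>170),lever=(H>100)&(H<125)&(S>150)&(P[...,2]>.06)).items():
    q=loc(P[m]);print(n,len(q),q.mean(0).round(4),np.percentile(q,2,axis=0).round(4),np.percentile(q,98,axis=0).round(4)) if len(q) else print(n,0)
    if n=='lever' and len(q): print(np.polyfit(q[:,0],q[:,1],1))
E
```

```text
t 7.83 R local mm [-97.8 -79.1 168.6] twist to go -0.007 F local [0.  0.9 1. ] open 0.0
tool delta mm [ 16.9  19.  107.5]
tab 367 [-0.0582 -0.0587  0.0461] [-0.0633 -0.0721  0.0426] [-0.0521 -0.0454  0.0481]
red 540 [-0.0274 -0.0556  0.0278] [-0.1075 -0.0725  0.0151] [ 0.0065 -0.0433  0.1872]
lever 2579 [-0.0298  0.0545  0.0796] [-0.0673  0.0152  0.0628] [0.0504 0.0776 0.0841]
[-0.08604058  0.05188646]
```

View pics/w2.png

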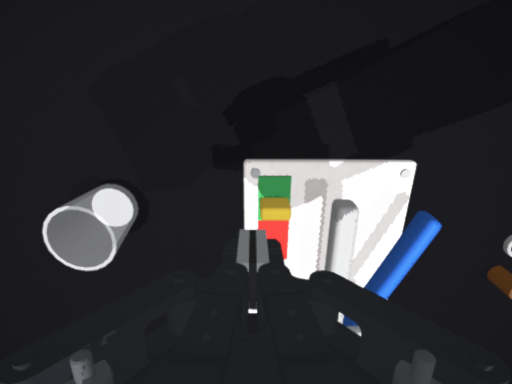

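The tab is at (275,209), about local (−58,−59) mm. The lever has sprung back to (400,260), and the beaker at (90,230) is well clear. Going down on the green side of the tab.

Emit:
jog_arm --commands '[0.008, 0.01, 0.025, 0, 0.006, 0.009, 0.035, 0, 0.003, 0, 0.035, 0, 0, 0, 0.01, 0]'

```text
clock: 8.22
ee_pos: [0.4439, -0.3095, 0.0676]
eef_rot: [-0.403, 3.023, -0.008]
ft_force: [-0.7, 0.4, -0.9]
opening: 0.0001
```

```bash
python3 w.py R -95 -59 28
```

```text
t 8.22 R local mm [-100.   -62.5   67.6] twist to go -0.013 F local [-0.6  0.6 -0.9] open 0.0001
tool delta mm [-1.4  4.3 39.8]
```

Emit:
jog_arm --commands '[0.002, 0.003, 0.02, 0, 0, 0, 0.015, 0, 0, 0, 0, 0]'

```text
clock: 8.47
ee_pos: [0.4451, -0.305, 0.0317]
eef_rot: [-0.405, 3.024, -0.008]
ft_force: [0.4, 0.0, -0.0]
opening: 0.0001
```

```bash
python3 w.py R -75 -59 28
```

```text
t 8.47 R local mm [-97.7 -58.5  31.7] twist to go -0.012 F local [ 0.4 -0.1 -0. ] open 0.0001
tool delta mm [-22.3  -0.1   5.7]
```

Emit:
jog_arm --commands '[-0.01, 0, 0.001, 0, -0.01, 0, 0.001, 0, -0.008, 0, 0.001, 0, -0.008, 0, 0.001, 0, -0.008, 0, 0.001, 0]'

```text
clock: 8.88
ee_pos: [0.4921, -0.2936, 0.0355]
eef_rot: [-0.41, 3.023, -0.014]
ft_force: [-2.6, -1.0, -1.7]
opening: 0.0002
```

```bash
python3 w.py R -30 -59 30
```

```text
t 8.88 R local mm [-49.4 -60.4  35.5] twist to go -0.009 F local [-2.8 -0.3 -1.7] open 0.0002
tool delta mm [-18.8   1.7   7.2]
```

Emit:
jog_arm --commands '[-0.007, 0.001, 0.003, 0, -0.007, 0, 0.003, 0, -0.005, 0, 0.001, 0]'

```text
clock: 9.13
ee_pos: [0.5145, -0.2879, 0.0323]
eef_rot: [-0.413, 3.022, -0.019]
ft_force: [-25.1, -5.8, 11.5]
opening: 0.0001
```

```bash
python3 w.py R -25 -59 30
```

```text
t 9.13 R local mm [-26.3 -61.   32.3] twist to go -0.007 F local [-25.7   1.3  11.5] open 0.0001
tool delta mm [-1.   2.1  2.4]
```

Emit:
jog_arm --commands '[-0.004, 0, 0.001, 0, -0.003, 0, 0, 0]'

```text
clock: 9.3
ee_pos: [0.5143, -0.2881, 0.0326]
eef_rot: [-0.43, 3.044, -0.015]
ft_force: [-21.0, -4.5, 10.5]
opening: 0.0001
```

```bash
python3 w.py R -25 -59 30
```

```text
t 9.3 R local mm [-26.5 -61.1  32.6] twist to go 0.002 F local [-21.4   1.5  10.5] open 0.0001
tool delta mm [-1.3  2.2  2.6]
```

Emit:
jog_arm --commands '[-0.003, 0, 0, 0, -0.003, 0, 0, 0]'

```text
clock: 9.47
ee_pos: [0.5141, -0.2881, 0.0328]
eef_rot: [-0.437, 3.06, -0.012]
ft_force: [-18.0, -4.6, 9.4]
opening: 0.0001
```

```bash
python3 w.py R -25 -59 30
```

```text
t 9.47 R local mm [-26.7 -61.1  32.8] twist to go 0.006 F local [-18.6   0.5   9.4] open 0.0001
tool delta mm [-1.6  2.2  2.8]
```

The flag is hard against its stop at 20 N. Backing off and up, then checking.

Emit:
jog_arm --commands '[0.01, 0, 0, 0, 0.025, 0, 0, 0, 0.02, 0, -0.01, 0, 0.01, 0, -0.04, 0, 0, 0, -0.04, 0, 0, -0.01, -0.04, 0, 0, 0, 0, 0, 0, 0, 0, 0]'

```text
clock: 10.13
ee_pos: [0.4475, -0.3169, 0.1641]
eef_rot: [-0.432, 3.054, -0.013]
ft_force: [-0.5, 0.5, -1.2]
opening: -0.0
```

```bash
python3 - <<'E'
from m import *
im,P,d=points('side');save('s3.png',im[110:350,110:350].repeat(2,0).repeat(2,1))
from w import C,where; where('R')
hsv=cv2.cvtColor(im,cv2.COLOR_RGB2HSV).astype(int);H,S=hsv[...,0],hsv[...,1]
for k,(x,y,a) in C.items():
    Q=(P-[x,y,0])@R.from_euler('z',a,degrees=True).as_matrix()
    ok=(abs(Q[...,0])<.11)&(abs(Q[...,1])<.1)
    t=Q[ok&(H>20)&(H<35)&(S>130)&(Q[...,1]<-.03)]; print(k,'tab',t.mean(0).round(4))
    l=Q[ok&(H>100)&(H<125)&(S>150)&(Q[...,2]>.06)]; print('lever angle',0.42+np.arctan(np.polyfit(l[:,0],l[:,1],1)[0]))
E
```

```text
t 10.18 R local mm [-98.1 -71.7 165. ] twist to go 0.003 F local [ 0.5 -1.3  1.1] open 0.0
L tab [nan nan nan]
lever angle 0.012863396054369258
R tab [-0.0126 -0.0663  0.0376]
lever angle 0.012809606967546183<stdin>:8: RuntimeWarning: Mean of empty slice.
  ret = um.true_divide(
```

View pics/s3.png

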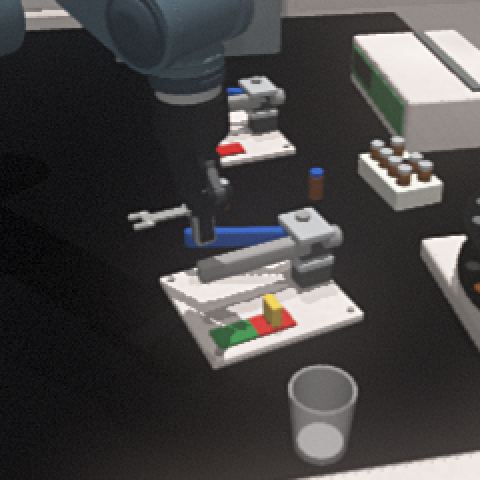

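The picture shows the yellow tab on red at (272,308), both levers splayed out, and the gripper clear. Handing in.

```bash
python3 -c "
from workcell import ctrl; print(ctrl.close_job())"
```

```text
the job is handed in; nothing more can be done
None
```

The faulty crimper is the one on the robot's right (y ≈ −0.22). Its flag is now at the red end, and I handed the job in at about 10 s.

- **Sound crimper:** I pressed the left lever first. It hit a hard stop well short of its bar under about 18 N, so I let it go.
- **Faulty crimper:** The right lever went all the way in. A camera fit put it about 0.01 rad from parallel with the bar, and I held it there for more than 0.5 s before letting it spring back.
- **Flag:** I pushed the right crimper's flag until it stopped hard at about 20 N, about 45 mm from where it started.

**Last checks:** The camera read both levers at about 0.01 rad and the right tab on red. The gripper was shut and clear at z ≈ 0.165 m, with only about 1 N of sensor noise.

**Not confirmed:** The arm hid the left crimper's tab in that last picture, so I could not re-measure it. It still stood on green in an earlier picture, taken while I was pressing the left lever, and the robot never went near it. In my pictures no bystander looked displaced, but I did not measure them at the end, and the jar and vial_1 were not in clear view in the last picture.

The tool tilted about 4–5° during the jogging, which had no visible effect.

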